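# Load and crank the prize-draw drum at the event control desk

## Task

Drop the last ticket tube, the one standing on the desk, into the prize-draw drum through its open top and slide the shutter fully shut. Then take the crank handle and mix the tickets: at least two full turns in one direction, either way, at a steady pace no quicker than one turn every four seconds, keeping the crank in hand as the heavy side goes over the top of each turn so that it neither swings back nor runs away. Let go with the drum at rest, shutter uppermost and still shut, and leave the other things on the desk where they are.

Things in the scene. Friction and masses are not known exactly. Their poses are not given: they have to be found in the camera images.
- stand: Grey steel stand of the prize-draw drum, fixed to the desk: base plate 200 x 250 x 12 mm, two A-shaped side frames up to 185 mm high that carry the drum's level axle. Origin: centre of the base plate's underside, on the desk. y runs along the axle, the crank is at the -y end (the robot's right); z up.
- drum_center (a point): Centre of the clear six-sided drum, on the axle, 165 mm above the desk. The drum is 200 mm across flats and 200 mm long (y -100 to +100), with aluminium end plates 236 mm across. Axes turn with the drum: y along the axle (crank at -y), z towards the flat with the loading opening, which lies at z = +100 mm.
- opening (a point): Centre of the loading opening, level with the outside of the drum's flat, 265 mm above the desk when uppermost; axes like drum_center's. It is 90 x 90 mm through a 4 mm wall, at x -45 to +45, y 0 to +90 mm of drum_center. 196 mm of free depth below it. Shutter rails at x +-46 to +-55 mm stand 9 mm high. Three more tubes already lie inside.
- mixing_bar (a point): Middle of the steel mixing bar (24 x 198 x 36 mm) fixed inside the drum along the flat opposite the opening, 78 mm from the axle. It is the drum's heavy side (1.1 to 1.5 kg): let go, the drum swings until the bar is lowest and the opening uppermost, where it starts and rests.
- drum (a joint): Angle of drum and crank (rad): 0 at the start with the opening uppermost, 6.28 per turn, endless, no wrap. Grows as the drum's top moves towards the stand's +x. Bearing friction 0.08 N m. Lifting the bar takes 0.8 to 1.1 N m (10 to 15 N at the crank handle) at a quarter turn, nothing at half a turn with the bar on top, after which the bar drives the crank on just as hard.
- crank_handle: Black round crank grip, 22 mm thick, 96 mm long, lying along the drum's y, spinning freely on its pin. Origin: its centre, at x 0, y -188, z +75 mm of drum_center: straight above the axle, 240 mm above the desk, at the start; 90 mm at the lowest. Pinched from above across its thickness it can be carried round its 75 mm circle without turning the gripper.
- crank_arm (a point): Middle of the flat steel crank arm (20 mm wide, 8 mm thick, y -126 to -134 mm of drum_center) that joins the axle to the grip's pin; the hub on the axle stands out to y -136 mm. Beside the grip, beyond the arm (y -136 to -242 mm), there is free room all round the circle.
- shutter_tab (a point): Middle of the black finger tab, 34 mm along x, 14 mm along y, 26 mm high, on the aluminium shutter plate (96 x 98 x 4 mm) that slides in rails on the drum's top flat. Axes like drum_center's, where the tab reaches from z +106 to +132 mm: its top is 297 mm above the desk when uppermost. Shut, it is at y = +46 mm.
- shutter (a joint): Opening of the shutter (m): 0 fully shut, 0.09 fully open; it grows as the shutter slides towards the drum's -y (towards the crank) and it has end stops. Stays where it is left; about 3 N to slide.
- tube: Ticket tube to load: upright round white plastic tube with a grey cap, 34 mm in diameter and the same width all the way up, 50 mm tall, 30 g, standing on the desk left or right of the drum. Origin: centre of its underside, z along the tube.
- battery: Bystander: upright black and copper block battery, 26.5 x 17.5 x 49 mm. It, the cleaner bottle and the tube stand in any order in two places on the left and one on the right. Origin: centre of its underside.
- cleaner: Bystander: small amber bottle of screen cleaner, 34 mm in diameter, 75 mm tall with a narrow neck and grey cap. Origin: centre of its underside.
- cup: Bystander: clear plastic cup, 80 mm across, 95 mm tall, left of the drum. Origin: centre of its underside.
- radio: Bystander: black hand radio lying flat, 115 x 56 x 34 mm and a stub aerial of 85 mm, on the left. Origin: centre of its underside.
- microphone: Bystander: hand microphone on a small rubber rest, about 200 mm long, 53 mm high, on the right. Origin: under its middle.
- tape_roll: Bystander: roll of black tape lying flat, 110 mm across, 48 mm high, on the right. Origin: centre of its underside.
- disc_spindle: Bystander: spindle of blank discs, 128 mm across, 38 mm high with a 98 mm post, behind on the left. Origin: centre of its underside.
Not all that is in view belongs to the job. What is shaped like the tube but green or yellow is not meant.

How it is judged:
On the way, in this order (a step that is already met when the one before it is completed fails the run):
1. the tube lies in the drum, let go (y of tube in the frame of stand between -0.105 and 0.105 m and x of tube in the frame of stand between -0.12 and 0.12 m and height (world z) of tube between 0.045 and 0.262 m and contact force between the fingers and tube below 0.1 N), for 0.2 s.
2. the shutter is fully shut (within 4 mm) over the tube, before cranking (value of joint shutter below 0.004 m and y of tube in the frame of stand between -0.105 and 0.105 m and x of tube in the frame of stand between -0.12 and 0.12 m and height (world z) of tube between 0.045 and 0.262 m and value of joint drum between -1 and 1 rad), for 0.2 s.
3. first turn: the heavy bar is over the top, fingers on the crank handle ((value of joint drum above 3.44 rad or value of joint drum below -3.44 rad) and contact force between the fingers and crank_handle above 0.5 N and value of joint shutter below 0.02 m).
4. second turn: the heavy bar is over the top, fingers on the crank handle ((value of joint drum above 9.73 rad or value of joint drum below -9.73 rad) and contact force between the fingers and crank_handle above 0.5 N and value of joint shutter below 0.02 m).
5. two full turns made ((value of joint drum above 12.2 rad or value of joint drum below -12.2 rad)).
At the end, for the whole second after the job is handed in: The drum has made at least two full turns in one direction (within 0.35 rad) and stands still with its opening uppermost (within 0.3 rad), the shutter is shut within 4 mm, the tube is inside, and the robot has let go ((value of joint drum above 12.2 rad or value of joint drum below -12.2 rad) and angle between drum_center's own z axis and vertical below 0.3 rad and velocity of joint drum between -0.15 and 0.15 rad/s and value of joint shutter below 0.004 m and y of tube in the frame of stand between -0.105 and 0.105 m and x of tube in the frame of stand between -0.12 and 0.12 m and height (world z) of tube between 0.045 and 0.262 m); the robot touches nothing.
It fails at once if the drum runs away or is spun faster than 6.5 rad/s (a turn every four seconds is 1.6 rad/s) (velocity of joint drum above 6.5 rad/s or velocity of joint drum below -6.5 rad/s).
It fails at once if during the two turns the drum swings back (faster than 1.5 rad/s) ((value of joint drum between 0.7 and 11.9 rad and velocity of joint drum below -1.5 rad/s) or (value of joint drum between -11.9 and -0.7 rad and velocity of joint drum above 1.5 rad/s)).
It fails at once if a bystander is pushed more than 30 mm (distance of any of battery, cleaner, cup, radio, microphone, tape_roll, disc_spindle from where it was at the start of the episode above 0.03 m).
It also fails if it takes over 72 s, if anything falls off the work surface, if the arm or the gripper's body presses on something with over 40 N, if the wrist force passes 120 N, or if a joint passes its speed limit or range.

## Robot

A 7-joint arm with a two-finger parallel gripper is mounted at the origin on the work surface. World frame = base frame: x ahead of the robot, y to its left, z up, the work surface at z = 0. Lengths are in m, angles in rad, forces in N, time in s.
With the tool pointing down it reaches from about 0.425 to 0.925 m from the base axis. Payload 6.8 kg.
Tool frame: the origin (TCP) lies at the very end of the fingers, on their centre line; the grasp point (between the pads) lies 19 mm behind it; z points along the fingers, x is the direction in which the jaws open and shut, and the axes are right-handed (so a half turn about z gives the same grasp; the last joint's range is limited). The gripper opens to 85 mm and grips with 20 to 120 N. Pads are 22 mm wide; open, the fingers measure 114 mm over their backs; the gripper's body (76 mm by 85 mm) begins 54 mm behind the grasp point. The pads swing forward as they close: fully open they stand 13 mm farther back than shut.
Start: joints at [1.188, 0.477, 0.022, 1.555, -0.011, 1.109, -0.083], TCP at [0.183, -0.65, 0.231] pointing down, gripper open.
Joint ranges: [-2.96, 2.96], [-0.34, 2.1], [-1.41, 1.46], [0.24, 2.44], [-1.37, 4.51], [0.17, 1.92], [-2.96, 2.96]. Speed limits (rad/s): [2.39, 2.39, 3.14, 3.14, 3.14, 3.14, 3.14].

## Interface

Orientations are given as a rotation vector (axis times angle).
In Python, from bench import r, grab_frame gives the robot as it stands. The module is installed in compiled form; this text tells all that it offers.
- The arm moves only by the tool send_rows, never from a script. Its argument "series" is a list of rows, each a list of 2 entries, a list of its own where there are three numbers: the shift along the tool's x, y, z in m, then the turn, a rotation vector about the tool's x, y, z in units of 5 degrees (1.0 is 5 degrees). A call has 1 to 20 rows; each row shifts and turns the commanded pose from where the row before left it, along the tool's axes as they then stand; what a row does not reach is not made up. A row lasts 1/8 s, in which the tool goes at most 62.5 mm and 10.7 degrees, less where a joint would pass 70% of its speed; a pose out of reach is approached as far as the arm can. A call is refused whole if a number of a shift passes 0.0625 or a number of a turn 1, either way. A call with a gripper value outside its range is refused whole. "fingers" is the closure in counts, from 0 (fully open) to 255 (shut), set as the call begins (left out, the last holds). The fingers move at their own pace and stop on an object; "grip_force" is the grip in N (left out, the last holds). Time passes only in rows, so rows that do not move let the fingers close. It gives the time, the measured TCP pose, the force and the opening at its end, in the units of the state.
- r.get_obs(): the state, without advancing time (a new reading comes with each control period).
- grab_frame(name): name is "side" or "top"; returns a dict with "frame" (384x512x3 uint8, red, green, blue), "fx", "fy", "cx", "cy" (pixels), "origin" and "rotation" of the camera in the world. Camera axes: x right, y down, z forward; pixel columns grow to the right and rows downward; lengths in m; the calibration is good to about 2 mm. A picture is of the moment at which its call begins. There is no depth.
- r.hand_in(): hands the job in, once; it reports no verdict.
The state is a dict: "clock": time; "joints": joint angles; "qvel": joint speeds; "tau": joint torques, N m; "tcp_pos": TCP position; "orientation": TCP orientation; "contact_force": force on the tool from outside, world axes, zero at the start; "moment": the same for the moment, N m; "grip_width": finger opening in m.
Only numpy, scipy, OpenCV 4.12 (cv2) and the standard library are available. Lean on these libraries where they do the work, as an engineer would, in place of code of your own. Each camera call takes 0.05 s, during which the arm holds its last target.

## Working session

There is one attempt and no reset: what is moved stays moved. The work goes in short steps, Python scripts to look and compute and a tool call to move; the robot and the scene stay as the last step left them, time stands still between calls to the robot, and variables do not carry over. Pictures are saved under pics/ and viewed, and the job is handed in when it is done.

Besides the shell and the picture viewer there is one more tool, called by a JSON object that holds its "op" and its "data". send_rows: Moves the arm, as the interface text tells. Its arguments: {"type":"object","properties":{"series":{"type":"array"},"fingers":{"type":"number"},"grip_force":{"type":"number"}},"required":["series"]}

```bash
mkdir -p pics; python3 - <<'E'
from bench import r, grab_frame
import cv2
print(r.get_obs())
for n in ("side","top"):
    f=grab_frame(n); cv2.imwrite(f"pics/{n}0.png",f["frame"][:,:,::-1])
    print(n,{k:v for k,v in f.items() if k!="frame"})
E
```

```text
{'clock': 0.0, 'joints': array([ 1.18788903,  0.47781959,  0.02235007,  1.55645234, -0.01153065,
        1.10927919, -0.08309879]), 'qvel': array([-0.00093554, -0.00143159,  0.00111703,  0.00091391,  0.00105008,
        0.00039923,  0.00071183]), 'tau': array([ 1.70180585e-03, -5.96439922e+01,  1.60854198e+00, -2.81195515e+01,
        1.23868123e-02,  9.42999817e-03, -2.50845233e-05]), 'tcp_pos': array([ 0.18299773, -0.64910949,  0.23031246]), 'orientation': array([-2.50397146e+00,  1.89561852e+00,  2.39540670e-03]), 'contact_force': array([-0.05718594,  0.01959582, -0.64246132]), 'moment': array([-0.03210281, -0.00058149,  0.01696137]), 'grip_width': 0.08526410181617347}
side {'fx': 394.22322954537896, 'fy': 394.22322954537896, 'cx': 257.29253040380917, 'cy': 193.42698680664793, 'origin': array([0.14326338, 0.88463687, 1.03375215]), 'rotation': array([-0.50423528,  2.66133364, -1.21421102])}
top {'fx': 380.62148029408024, 'fy': 380.62148029408024, 'cx': 258.56951921998706, 'cy': 195.88529268014395, 'origin': array([0.31548514, 0.00810099, 1.35173246]), 'rotation': array([-2.11334851,  2.15447952, -0.19291804])}
```

View pics/side0.png

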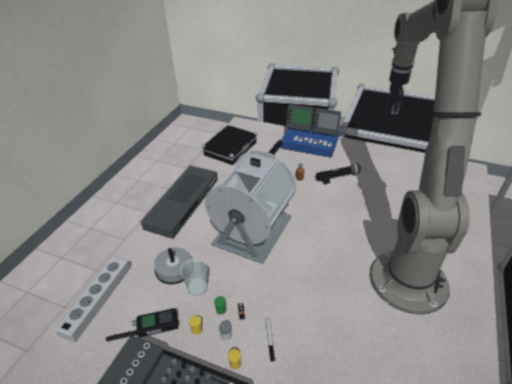

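View pics/top0.png

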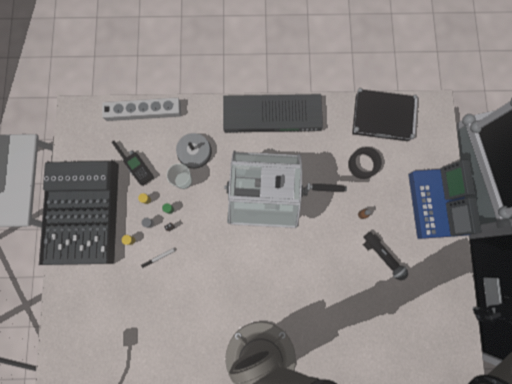

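The tube (grey cap, white body) shows at about (148,222) in top and (225,328) in side. The drum is near (265,190) in top with the shutter open toward the crank on the right. I'll enlarge both for detail.

```bash
cat > h.py <<'E'
import numpy as np, cv2
from scipy.spatial.transform import Rotation as R
from bench import r, grab_frame
def ray(f,u,v):
    d=np.array([(u-f["cx"])/f["fx"],(v-f["cy"])/f["fy"],1.0])
    return np.array(f["origin"]), R.from_rotvec(f["rotation"]).apply(d)
def onz(f,u,v,z):
    o,d=ray(f,u,v); return o+d*(z-o[2])/d[2]
def proj(f,p):
    c=R.from_rotvec(f["rotation"]).inv().apply(np.asarray(p)-f["origin"])
    return np.array([f["cx"]+f["fx"]*c[0]/c[2], f["cy"]+f["fy"]*c[1]/c[2]])
def tri(f1,p1,f2,p2):
    o1,d1=ray(f1,*p1);o2,d2=ray(f2,*p2)
    A=np.stack([d1,-d2],1);s=np.linalg.lstsq(A,o2-o1,rcond=None)[0]
    a=o1+d1*s[0];b=o2+d2*s[1];return (a+b)/2,np.linalg.norm(a-b)
def crop(f,x0,y0,w,h,s,name):
    im=f["frame"][y0:y0+h,x0:x0+w,::-1]
    cv2.imwrite("pics/"+name,cv2.resize(im,None,fx=s,fy=s,interpolation=cv2.INTER_CUBIC))
E
python3 - <<'E'
from h import *
f=grab_frame("top");g=grab_frame("side")
crop(f,215,140,140,100,5,"t1.png"); crop(f,110,180,80,70,8,"t2.png"); crop(g,190,140,120,130,4,"s1.png"); crop(g,180,285,80,70,8,"s2.png")
E
```

```text
(no output)
```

View pics/t1.png

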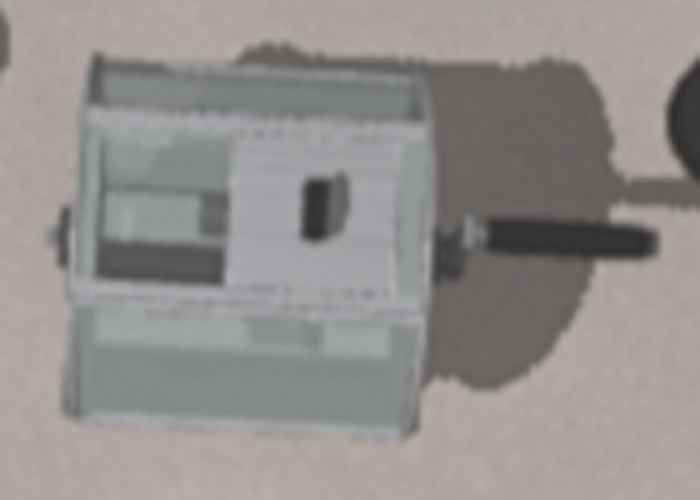

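View pics/t2.png

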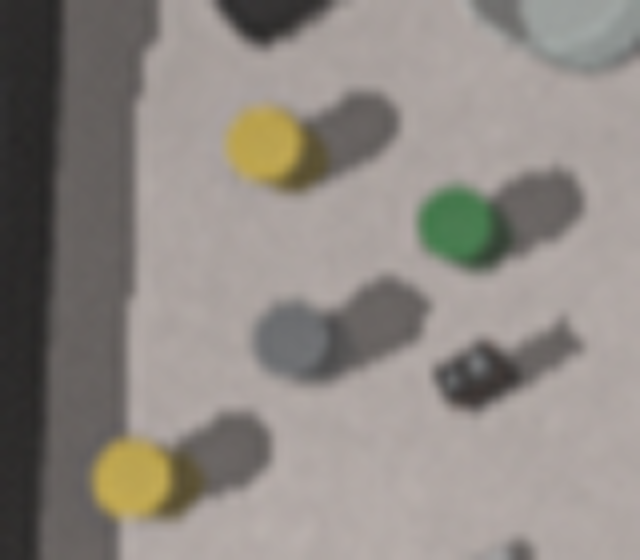

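View pics/s1.png

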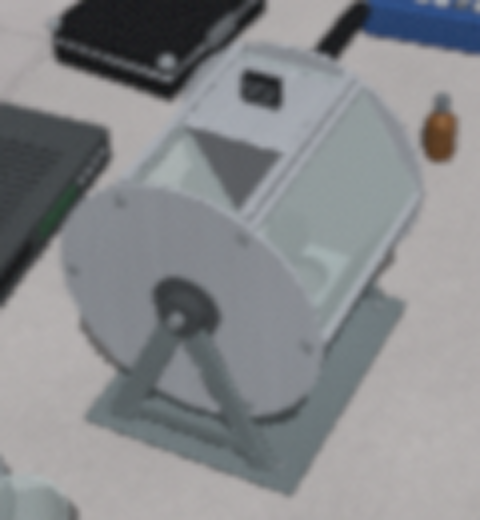

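View pics/s2.png

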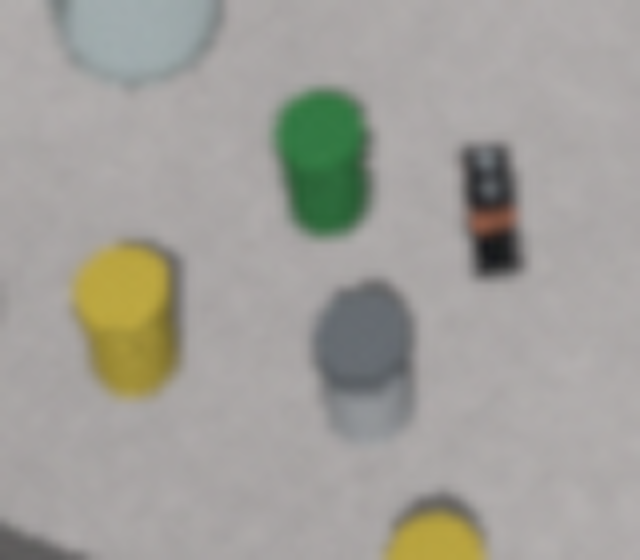

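```bash
python3 - <<'E'
from h import *
f=grab_frame("top");g=grab_frame("side")
T=lambda X,Y,x0,y0,s:(x0+(X+.5)/s-.5,y0+(Y+.5)/s-.5)
tt=T(294,341,110,180,8); ts=T(364,337,180,285,8)
print("tube tri",tri(f,tt,g,ts), onz(f,*tt,.05),onz(g,*ts,.05))
gt=T(458,226,110,180,8); gs=T(322,130,180,285,8)
print("green",tri(f,gt,g,gs), "batt",onz(f,*T(475,368,110,180,8),.049),"yel",onz(f,*T(265,145,110,180,8),.05),onz(f,*T(132,478,110,180,8),.05))
# grip mask in top
h=cv2.cvtColor(f["frame"],cv2.COLOR_RGB2HSV)
m=((h[...,2]<60)).astype(np.uint8); m[:, :306]=0;m[:,348:]=0;m[:180]=0;m[196:]=0
n,l,st,c=cv2.connectedComponentsWithStats(m);print(st[1:],c[1:])
i=1+np.argmax(st[1:,4]); ys,xs=np.where(l==i)
rr=cv2.minAreaRect(np.stack([xs,ys],1).astype(np.float32));print(rr)
a=onz(f,*c[i],.245);print("grip",a)
b=cv2.boxPoints(rr);e=sorted(b.tolist());p1=np.mean(e[:2],0);p2=np.mean(e[2:],0)
q1=onz(f,*p1,.245);q2=onz(f,*p2,.245);d=q1-q2;print(q1,q2,np.linalg.norm(d),"axle yaw",np.degrees(np.arctan2(-d[0],d[1])))
# end plates edges rails in t1
for nm,P in dict(railTL=(85,112),railTR=(430,128),railBL=(75,295),railBR=(432,310)).items(): print(nm,onz(f,*T(*P,215,140,5),.27))
print("tab top",onz(f,*T(314,210,215,140,5),.297))
for nm,P in dict(a=(88,417),b=(396,303),c=(290,492)).items(): print("base",nm,onz(g,*T(*P,190,140,4),.012))
E
```

```text
tube tri (array([0.45869333, 0.38321416, 0.04825576]), np.float64(0.001144210690780327)) [0.45905674 0.38288411 0.05      ] [0.45755911 0.38401033 0.05      ]
green (array([0.50769317, 0.3140843 , 0.04915066]), np.float64(0.00020262217580628165)) batt [0.4460844 0.3054874 0.049    ] yel [0.54448097 0.39806016 0.05      ] [0.40196218 0.44975707 0.05      ]
[[313 184  32   7 170]] [[328.14705882 187.38235294]]
((328.4766540527344, 187.37353515625), (31.189144134521484, 5.5516676902771), 3.5763344764709473)
grip [ 0.53087061 -0.20851917  0.245     ]
[ 0.53468198 -0.16342883  0.245     ] [ 0.52707767 -0.25554854  0.245     ] 0.09243303791263922 axle yaw -4.7189582240469985
railTL [0.60702951 0.07559228 0.27      ]
railTR [ 0.59366814 -0.12628552  0.27      ]
railBL [0.49840522 0.08216801 0.27      ]
railBR [ 0.4857738  -0.12325064  0.27      ]
tab top [ 0.54011931 -0.05532749  0.297     ]
base a [0.64911282 0.09581254 0.012     ]
base b [ 0.44523638 -0.13413885  0.012     ]
base c [0.45574627 0.10976026 0.012     ]
```

{"op": "send_rows", "data": {"series": [[[0,0,-0.012],[0,0,-1]],[[0,0,-0.012],[0,0,-1]],[[0,0,-0.012],[0,0,-1]],[[0,0,-0.012],[0,0,-1]],[[0,0,-0.012],[0,0,-1]],[[0,0,-0.012],[0,0,-1]],[[0,0,-0.012],[0,0,-1]],[[0,0,-0.012],[0,0,-1]],[[0,0,-0.012],[0,0,-1]],[[0,0,-0.012],[0,0,-1]],[[0,0,-0.012],[0,0,-1]],[[0,0,-0.012],[0,0,-1]],[[0,0,-0.012],[0,0,-1]],[[0,0,-0.012],[0,0,-1]],[[0,0,0],[0,0,-0.12]]], "fingers": 60, "grip_force": 40}}

```text
clock: 2.17
tcp_pos: [0.1832, -0.65, 0.4002]
orientation: [3.138, -0.101, 0.001]
contact_force: [-0.1, 1.0, -0.3]
grip_width: 0.0651
```

```bash
cat >> h.py <<'E'
def st():
    o=r.get_obs(); M=R.from_rotvec(o["orientation"]).as_matrix()
    print("t",round(o["clock"],2),"tcp",o["tcp_pos"].round(4),"F",o["contact_force"].round(1),"w",round(o["grip_width"],4),"yaw",np.degrees(np.arctan2(M[1,0],M[0,0])).round(2),"z",M[:,2].round(3),"q",o["joints"].round(2)); return o,M
def to(p):
    o,M=st(); print("to",p,"shift",(M.T@(np.array(p)-o["tcp_pos"])).round(4))
E
python3 -c "
from h import *
to([.458,.383,.40])"
```

```text
t 2.17 tcp [ 0.1832 -0.65    0.4002] F [-0.1  1.  -0.3] w 0.0651 yaw -3.68 z [ 0.001 -0.002 -1.   ] q [ 1.34  0.39 -0.21  1.31  0.08  1.45  1.08]
to [0.458, 0.383, 0.4] shift [ 0.2079 -1.0485 -0.0013]
```

{"op": "send_rows", "data": {"series": [[[0.04,-0.045,0],[0,0,0]],[[0.04,-0.045,0],[0,0,0]],[[0.04,-0.045,0],[0,0,0]],[[0.04,-0.045,0],[0,0,0]],[[0.04,-0.045,0],[0,0,0]],[[0.04,-0.045,0],[0,0,0]],[[0.04,-0.045,0],[0,0,0]],[[0.04,-0.045,0],[0,0,0]]]}}

```text
clock: 3.18
tcp_pos: [0.5263, -0.3094, 0.3987]
orientation: [3.14, -0.103, -0.001]
contact_force: [-0.8, -0.9, -0.6]
grip_width: 0.0652
```

```bash
python3 -c "
from h import *
to([.458,.383,.40])"
```

```text
t 3.17 tcp [ 0.5263 -0.3094  0.3987] F [-0.8 -0.9 -0.6] w 0.0652 yaw -3.77 z [-0.001  0.    -1.   ] q [ 0.76  0.3  -0.44  1.46  0.13  1.41  0.26]
to [0.458, 0.383, 0.4] shift [-0.1137 -0.6864 -0.0013]
```

{"op": "send_rows", "data": {"series": [[[0,-0.06,0],[0,0,0]],[[0,-0.06,0],[0,0,0]],[[0,-0.06,0],[0,0,0]],[[0,-0.06,0],[0,0,0]],[[0,-0.06,0],[0,0,0]],[[0,-0.06,0],[0,0,0]],[[-0.019,-0.054,0],[0,0,0]],[[-0.019,-0.054,0],[0,0,0]],[[-0.019,-0.054,0],[0,0,0]],[[-0.019,-0.054,0],[0,0,0]],[[-0.019,-0.054,0],[0,0,0]],[[-0.019,-0.054,0],[0,0,0]],[[0,0,0.06],[0,0,0]],[[0,0,0.06],[0,0,0]],[[0,0,0.06],[0,0,0]],[[0,0,0.06],[0,0,0]],[[0,0,0],[0,0,0]]]}}

```text
clock: 5.3
tcp_pos: [0.4529, 0.376, 0.1547]
orientation: [3.133, -0.101, -0.012]
contact_force: [0.6, 0.3, 0.7]
grip_width: 0.0653
```

```bash
python3 -c "
from h import *
to([.458,.383,.018])
f=grab_frame('top');g=grab_frame('side')
crop(f,100,170,100,80,6,'t3.png'); crop(g,170,270,110,90,6,'s3.png')
"
```

```text
t 5.3 tcp [0.4529 0.376  0.1547] F [0.6 0.3 0.7] w 0.0653 yaw -3.7 z [-0.008 -0.007 -1.   ] q [-0.25  0.53 -0.73  1.79  0.41  0.99 -1.21]
to [0.458, 0.383, 0.018] shift [ 0.0056 -0.0083  0.1366]
```

View pics/s3.png

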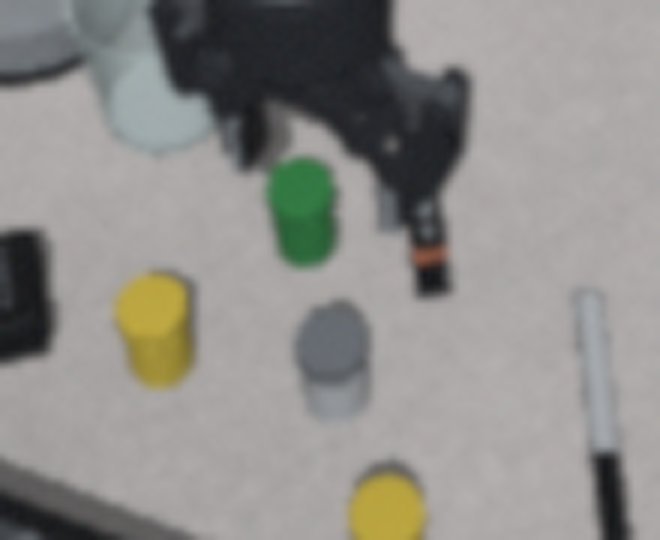

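View pics/t3.png

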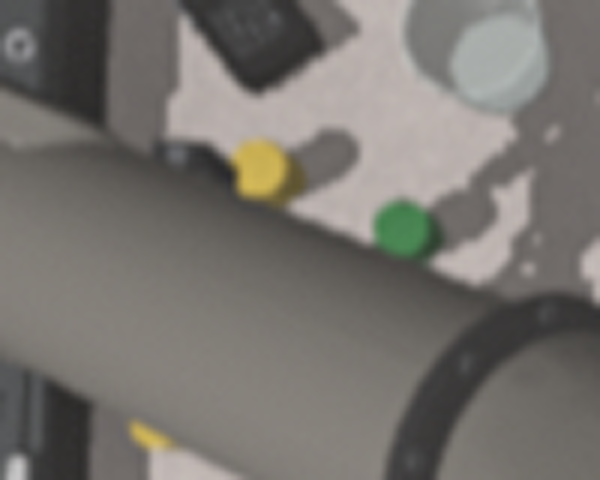

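Both views show the tube still upright (side crop cap at about (226,327) full-frame), with the gripper behind and above it. I'll lower onto it and close.

{"op": "send_rows", "data": {"series": [[[0.002,-0.003,0.03],[0,0,0]],[[0.002,-0.003,0.03],[0,0,0]],[[0.002,-0.002,0.02],[0,0,0]],[[0,0,0.02],[0,0,0]],[[0,0,0.02],[0,0,0]],[[0,0,0.018],[0,0,0]],[[0,0,0],[0,0,0]]]}}

```text
clock: 6.28
tcp_pos: [0.461, 0.3858, 0.0197]
orientation: [3.138, -0.1, -0.003]
contact_force: [-0.7, 0.4, 0.6]
grip_width: 0.0658
```

```bash
python3 -c "
from h import *
to([.458,.383,.016])
g=grab_frame('side')
crop(g,170,270,110,90,6,'s4.png')
"
```

```text
t 6.28 tcp [0.461  0.3858 0.0197] F [-0.7  0.4  0.6] w 0.0658 yaw -3.65 z [-0.002 -0.002 -1.   ] q [-0.34  0.71 -0.62  1.84  0.58  0.78 -1.34]
to [0.458, 0.383, 0.016] shift [-0.0028  0.003   0.0037]
```

View pics/s4.png

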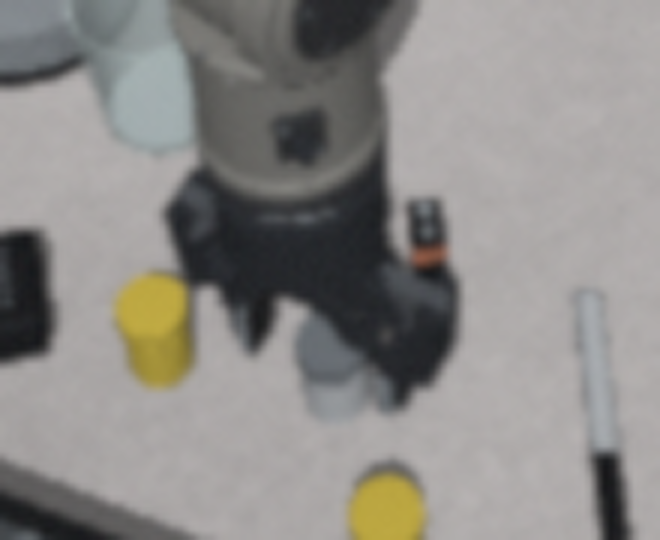

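The tube sits between the fingers, so I'll correct by 3 mm and close.

{"op": "send_rows", "data": {"series": [[[-0.003,0.003,0.003],[0,0,0]],[[0,0,0],[0,0,0]],[[0,0,0],[0,0,0]],[[0,0,0],[0,0,0]],[[0,0,0],[0,0,0]],[[0,0,0],[0,0,0]]], "fingers": 255}}

```text
clock: 7.08
tcp_pos: [0.4589, 0.384, 0.0187]
orientation: [-3.14, 0.1, -0.001]
contact_force: [-0.5, -1.5, 6.0]
grip_width: 0.0329
```

```bash
python3 -c "
from h import *
to([.458,.383,.4])
"
```

```text
t 7.08 tcp [0.4589 0.384  0.0187] F [-0.5 -1.5  6. ] w 0.0329 yaw -3.66 z [ 0.001  0.    -1.   ] q [-0.34  0.71 -0.62  1.85  0.58  0.77 -1.34]
to [0.458, 0.383, 0.4] shift [-0.0006  0.001  -0.3813]
```

{"op": "send_rows", "data": {"series": [[[0,0,-0.03],[0,0,0]],[[0,0,-0.05],[0,0,0]],[[0,0,-0.05],[0,0,0]],[[0,0,-0.05],[0,0,0]],[[0,0,-0.05],[0,0,0]],[[0,0,-0.05],[0,0,0]],[[0,0,-0.05],[0,0,0]],[[0,0,-0.02],[0,0,0]],[[0.016,0.0495,0],[0,0,0]],[[0.016,0.0495,0],[0,0,0]],[[0.016,0.0495,0],[0,0,0]],[[0.016,0.0495,0],[0,0,0]],[[0.016,0.0495,0],[0,0,0]],[[0.016,0.0495,0],[0,0,0]],[[0.016,0.0495,0],[0,0,0]],[[0,0,0],[0,0,0]],[[0,0,0],[0,0,0]]]}}

```text
clock: 9.2
tcp_pos: [0.548, 0.0315, 0.368]
orientation: [-3.139, 0.1, 0.001]
contact_force: [-0.3, 0.0, -0.1]
grip_width: 0.0332
```

```bash
python3 -c "
from h import *
to([.548,.031,.285])
f=grab_frame('top');g=grab_frame('side')
crop(f,190,120,160,120,5,'t5.png'); crop(g,180,90,140,150,4,'s5.png')
"
```

```text
t 9.2 tcp [0.548  0.0315 0.368 ] F [-0.3  0.  -0.1] w 0.0332 yaw -3.64 z [-0.001  0.001 -1.   ] q [ 0.39  0.23 -0.67  1.64  0.15  1.33 -0.37]
to [0.548, 0.031, 0.285] shift [0.     0.0005 0.083 ]
```

View pics/s5.png

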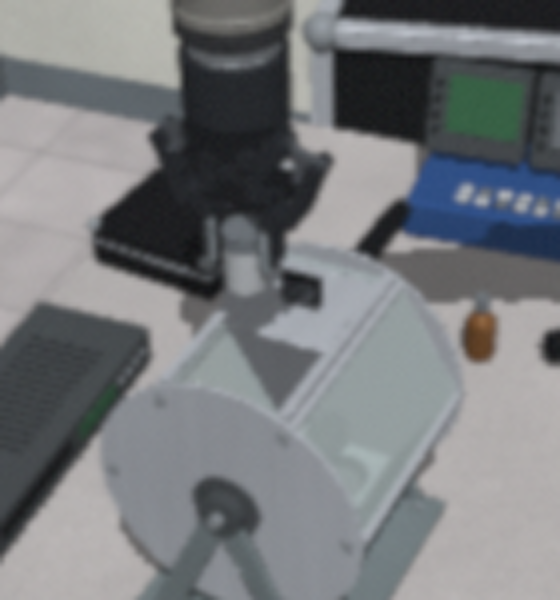

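View pics/t5.png

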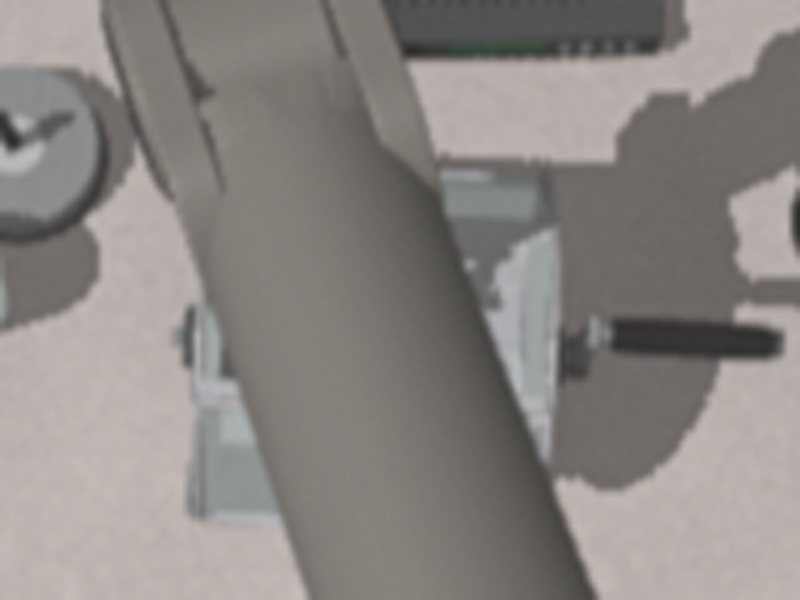

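The tube is held upright over the opening; in the side crop its bottom is at about (243,290), clear of the tab. I'll lower it into the opening and release.

{"op": "send_rows", "data": {"series": [[[0,0,0.03],[0,0,0]],[[0,0,0.03],[0,0,0]],[[0,0,0.02],[0,0,0]],[[0,0,0.01],[0,0,0]],[[0,0,0.005],[0,0,0]],[[0,0,0],[0,0,0]],[[0,0,0],[0,0,0]]]}}

```text
clock: 10.18
tcp_pos: [0.5488, 0.0311, 0.2741]
orientation: [-3.14, 0.1, -0.002]
contact_force: [1.1, 0.3, -0.4]
grip_width: 0.0331
```

```bash
python3 -c "
from h import *
st()
g=grab_frame('side')
crop(g,180,90,140,150,4,'s6.png')
"
```

```text
t 10.18 tcp [0.5488 0.0311 0.2741] F [ 1.1  0.3 -0.4] w 0.0331 yaw -3.65 z [ 0.001  0.    -1.   ] q [ 0.37  0.3  -0.66  1.77  0.2   1.14 -0.42]
```

View pics/s6.png

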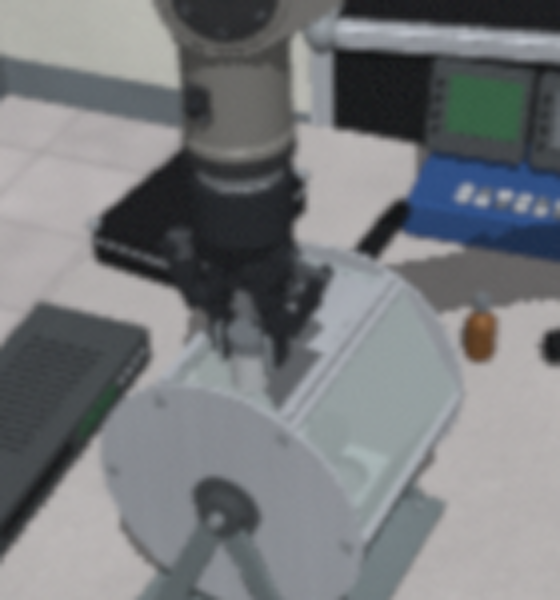

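The tube's lower end is inside the opening (crop about (250,385)) with no contact force, so I'll release it and rise.

{"op": "send_rows", "data": {"series": [[[0,0,0],[0,0,0]],[[0,0,0],[0,0,0]],[[0,0,0],[0,0,0]],[[0,0,0],[0,0,0]],[[0,0,0],[0,0,0]],[[0,0,-0.03],[0,0,0]],[[0,0,-0.04],[0,0,0]],[[0,0,-0.04],[0,0,0]],[[0,0,0],[0,0,0]]], "fingers": 110}}

```text
clock: 11.35
tcp_pos: [0.5498, 0.0316, 0.3867]
orientation: [-3.139, 0.1, -0.01]
contact_force: [0.4, 1.0, -0.8]
grip_width: 0.0488
```

```bash
python3 -c "
from h import *
st()
f=grab_frame('top');g=grab_frame('side')
crop(g,180,90,140,150,4,'s7.png');crop(f,210,130,150,110,5,'t7.png')
"
```

```text
t 11.35 tcp [0.5498 0.0316 0.3867] F [ 0.4  1.  -0.8] w 0.0488 yaw -3.65 z [ 0.006  0.    -1.   ] q [ 0.39  0.22 -0.67  1.61  0.14  1.36 -0.36]
```

View pics/s7.png

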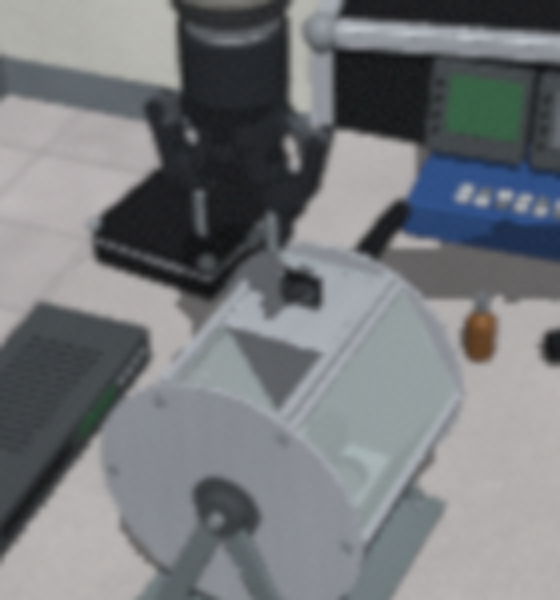

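View pics/t7.png

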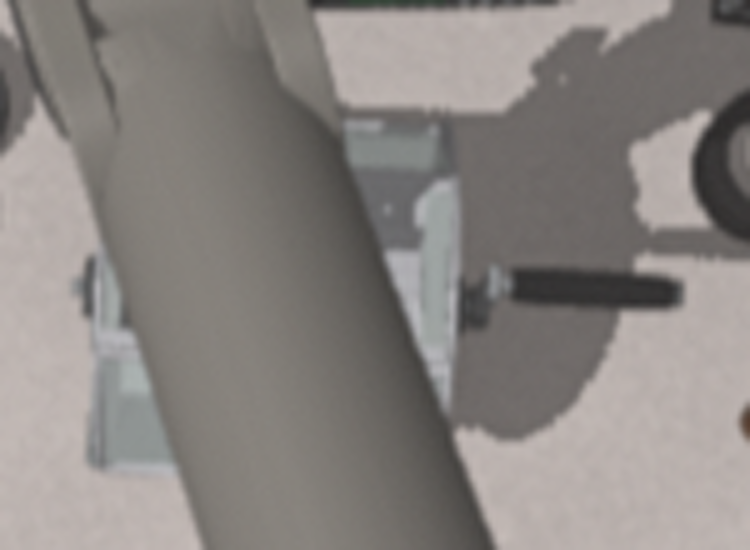

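The tube is gone from the gripper and isn't on top, so it is in the drum. Next I'll close the fingers and come down on the crank side of the tab.

{"op": "send_rows", "data": {"series": [[[-0.001,0.041,0],[0,0,0]],[[0,0.041,0],[0,0,0]],[[0,0.041,0],[0,0,0]],[[0,0,0],[0,0,0]],[[0,0,0.02],[0,0,0]],[[0,0,0.02],[0,0,0]],[[0,0,0.02],[0,0,0]],[[0,0,0],[0,0,0]],[[0,0,0],[0,0,0]]], "fingers": 255}}

```text
clock: 12.58
tcp_pos: [0.5397, -0.0912, 0.3236]
orientation: [-3.14, 0.099, -0.0]
contact_force: [0.5, 0.8, 0.4]
grip_width: 0.0002
```

```bash
python3 -c "
from h import *
to([.5405,-.091,.281])
f=grab_frame('top');g=grab_frame('side')
crop(g,180,90,140,150,4,'s8.png');crop(f,210,130,150,110,5,'t8.png')
"
```

```text
t 12.57 tcp [ 0.5397 -0.0912  0.3236] F [0.5 0.8 0.4] w 0.0002 yaw -3.61 z [ 0.  0. -1.] q [ 0.56  0.24 -0.6   1.71  0.14  1.23 -0.14]
to [0.5405, -0.091, 0.281] shift [ 0.0008 -0.0002  0.0426]
```

View pics/s8.png

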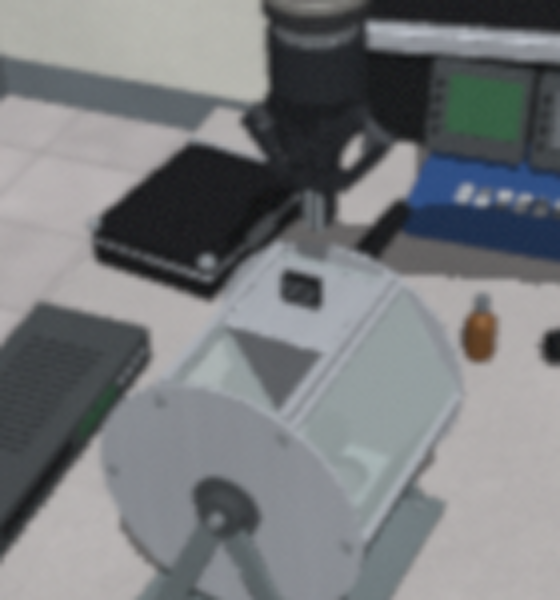

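View pics/t8.png

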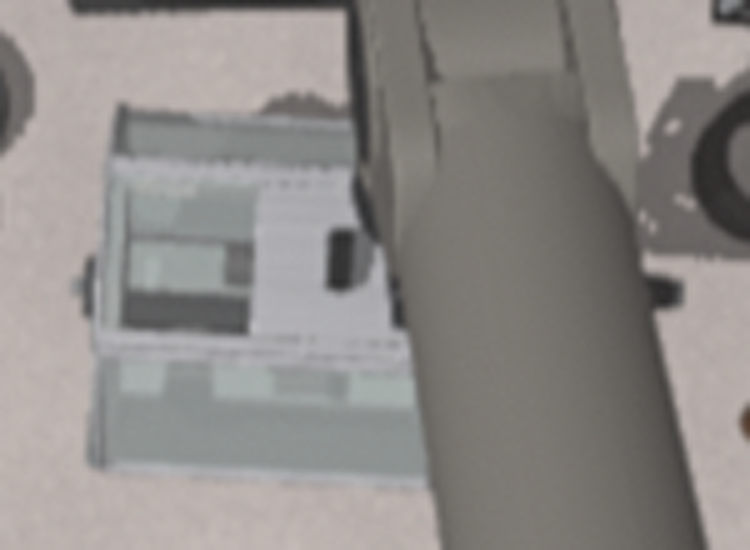

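The shut fingers hang on the crank side of the tab (side crop: fingers about (318,215), tab (302,290)). I'll lower and push.

{"op": "send_rows", "data": {"series": [[[0.001,0,0.022],[0,0,0]],[[0,0,0.02],[0,0,0]],[[0,0,0],[0,0,0]],[[0,0,0],[0,0,0]],[[0,-0.008,0],[0,0,0]],[[0,-0.008,0],[0,0,0]],[[0,-0.008,0],[0,0,0]],[[0,-0.01,0],[0,0,0]],[[0,-0.01,0],[0,0,0]],[[0,-0.01,0],[0,0,0]],[[0,-0.01,0],[0,0,0]],[[0,-0.01,0],[0,0,0]],[[0,-0.01,0],[0,0,0]],[[0,-0.006,0],[0,0,0]],[[0,0,0],[0,0,0]]]}}

```text
clock: 14.55
tcp_pos: [0.5459, -0.0008, 0.281]
orientation: [-3.139, 0.098, 0.001]
contact_force: [-0.2, -0.4, -1.0]
grip_width: -0.0
```

```bash
python3 -c "
from h import *
to([.545+.028*.0645,-.021+.028,.281])
"
```

```text
t 14.55 tcp [ 0.5459 -0.0008  0.281 ] F [-0.2 -0.4 -1. ] w -0.0 yaw -3.57 z [-0.001  0.001 -1.   ] q [ 0.42  0.28 -0.64  1.77  0.18  1.15 -0.34]
to [0.546806, 0.006999999999999999, 0.281] shift [ 0.0005 -0.0078  0.    ]
```

Force is only small so far. I'll creep on, watching for the stop.

{"op": "send_rows", "data": {"series": [[[0,-0.003,0],[0,0,0]],[[0,-0.003,0],[0,0,0]],[[0,-0.002,0],[0,0,0]],[[0,0,0],[0,0,0]]]}}

```text
clock: 15.05
tcp_pos: [0.5464, 0.0057, 0.2809]
orientation: [3.14, -0.1, -0.001]
contact_force: [-1.4, -2.6, -1.2]
grip_width: 0.0001
```

```bash
python3 -c "
from h import *
st()
f=grab_frame('top');g=grab_frame('side')
crop(g,180,90,140,150,4,'s9.png');crop(f,210,130,150,110,5,'t9.png')
"
```

```text
t 15.05 tcp [0.5464 0.0057 0.2809] F [-1.4 -2.6 -1.2] w 0.0001 yaw -3.66 z [-0.001 -0.    -1.   ] q [ 0.41  0.28 -0.64  1.77  0.19  1.15 -0.36]
```

View pics/s9.png

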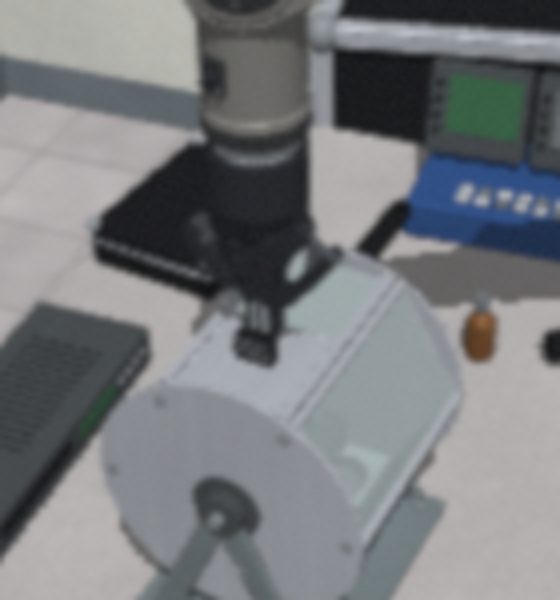

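{"op": "send_rows", "data": {"series": [[[0,-0.002,0],[0,0,0]],[[0,-0.002,0],[0,0,0]],[[0,0,0],[0,0,0]]]}}

```text
clock: 15.52
tcp_pos: [0.5468, 0.0058, 0.281]
orientation: [3.135, -0.106, -0.002]
contact_force: [-1.5, -11.0, -0.2]
grip_width: 0.0002
```

```bash
python3 -c "
from h import *
st()"
```

```text
t 15.53 tcp [0.5468 0.0058 0.281 ] F [ -1.5 -11.   -0.2] w 0.0002 yaw -3.86 z [-0.001 -0.005 -1.   ] q [ 0.4   0.28 -0.64  1.77  0.19  1.15 -0.37]
```

The end stop is reached: 11 N with no further travel. I'll back off, rise and go over the crank grip with the gripper open.

{"op": "send_rows", "data": {"series": [[[0,0.012,0],[0,0,0]],[[0,0.006,-0.02],[0,0,0]],[[0,0,-0.05],[0,0,0]],[[0,0.03,-0.01],[0,0,0]],[[0,0.06,0],[0,0,0]],[[0,0.06,0],[0,0,0]],[[0,0.06,0],[0,0,0]],[[0,0,0],[0,0,0]],[[0,0,0],[0,0,0]]], "fingers": 0}}

```text
clock: 16.65
tcp_pos: [0.533, -0.2165, 0.3615]
orientation: [-3.139, 0.099, -0.002]
contact_force: [-0.2, 0.8, -0.2]
grip_width: 0.0854
```

```bash
python3 -c "
from h import *
to([.531,-.2236,.221])
f=grab_frame('top');g=grab_frame('side')
crop(g,180,60,140,150,4,'s10.png');crop(f,210,130,150,110,5,'t10.png')
"
```

```text
t 16.65 tcp [ 0.533  -0.2165  0.3615] F [-0.2  0.8 -0.2] w 0.0854 yaw -3.62 z [ 0.001  0.001 -1.   ] q [ 0.7   0.26 -0.52  1.6   0.13  1.32  0.1 ]
to [0.531, -0.2236, 0.221] shift [-0.0017  0.0074  0.1405]
```

View pics/s10.png

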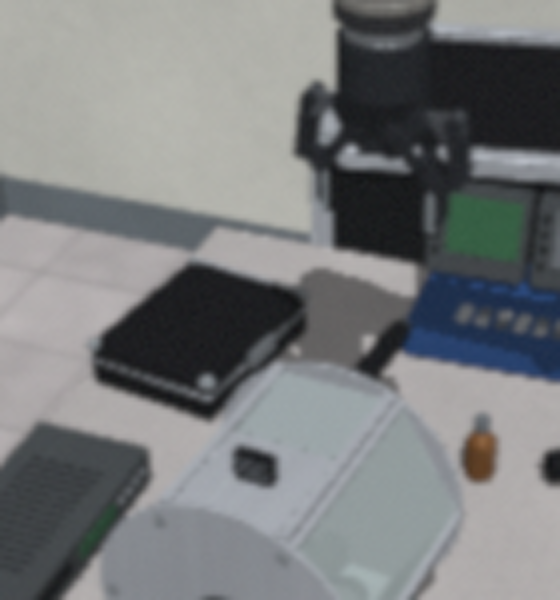

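View pics/t10.png

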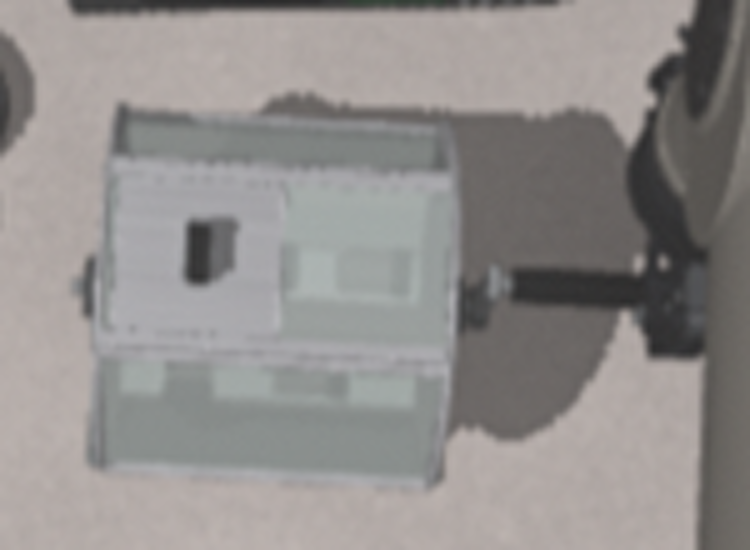

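```bash
python3 -c "
from h import *
f=grab_frame('top')
h=cv2.cvtColor(f['frame'],cv2.COLOR_RGB2HSV)[...,2]
print(h[174:188,244:262])
for u in (247.,253.): print(onz(f,u-.0,180,.297))
"
```

```text
[[173 175 170 136 102 101 105 105 110 112 111 109 114 138 165 171 171 170]
 [173 175 165 111  65  62  64  70  95 107 107 105 105 129 165 173 173 172]
 [170 173 163 104  59  53  54  63  89 105 108 106 114 146 168 173 173 173]
 [170 173 163 104  60  56  56  63  88 104 107 106 119 159 171 171 170 171]
 [171 174 164 105  60  58  56  65  92 106 107 104 119 161 172 171 169 169]
 [173 174 160 100  58  57  57  66  96 107 108 103 120 162 172 171 170 171]
 [174 173 156  96  58  57  57  69 100 109 108 105 120 163 173 172 172 170]
 [173 173 156  96  58  58  58  71 102 109 106 104 120 162 174 170 170 170]
 [172 172 153  95  59  58  58  70 100 109 106 103 119 162 172 171 171 171]
 [173 171 144  87  56  58  60  71  97 105 108 113 126 162 172 171 171 171]
 [173 169 139  83  56  57  56  71  98 107 120 144 154 169 173 172 172 173]
 [171 169 144  92  58  55  56  73 106 122 145 166 169 170 170 171 171 171]
 [171 169 159 124  94  86  88 106 138 150 163 168 169 167 168 168 167 168]
 [171 172 169 158 146 143 144 151 164 168 170 169 169 168 168 168 167 169]]
[0.54635283 0.03069062 0.297     ]
[0.54603715 0.01369346 0.297     ]
```

{"op": "send_rows", "data": {"series": [[[-0.001,0.007,0.03],[0,0,0]],[[0,0,0.03],[0,0,0]],[[0,0,0.03],[0,0,0]],[[0,0,0.03],[0,0,0]],[[0,0,0.02],[0,0,0]],[[0,0,0],[0,0,0]],[[0,0,0],[0,0,0]]]}}

```text
clock: 17.68
tcp_pos: [0.5319, -0.2239, 0.2224]
orientation: [3.14, -0.098, 0.003]
contact_force: [0.4, -0.7, -0.0]
grip_width: 0.085
```

```bash
python3 -c "
from h import *
to([.531,-.2236,.221])
g=grab_frame('side');f=grab_frame('top')
crop(g,230,90,100,100,6,'s11.png');crop(f,280,140,100,100,6,'t11.png')
"
```

```text
t 17.68 tcp [ 0.5319 -0.2239  0.2224] F [ 0.4 -0.7 -0. ] w 0.085 yaw -3.59 z [ 0.002 -0.    -1.   ] q [ 0.69  0.37 -0.5   1.78  0.2   1.04  0.05]
to [0.531, -0.2236, 0.221] shift [-0.0009 -0.0002  0.0014]
```

View pics/s11.png

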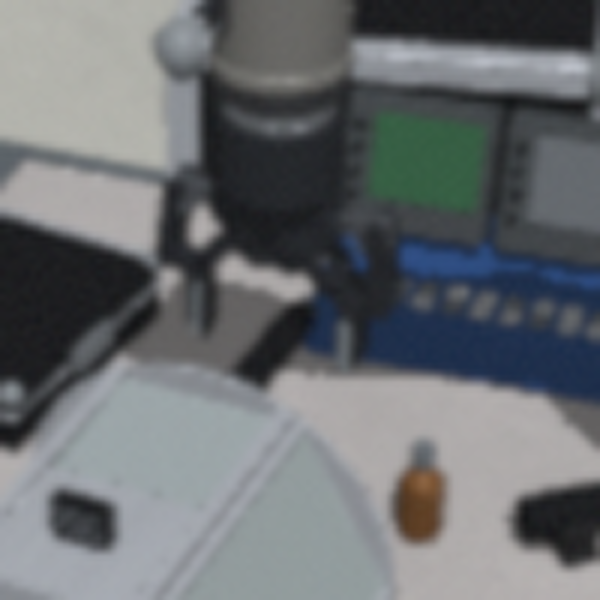

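View pics/t11.png

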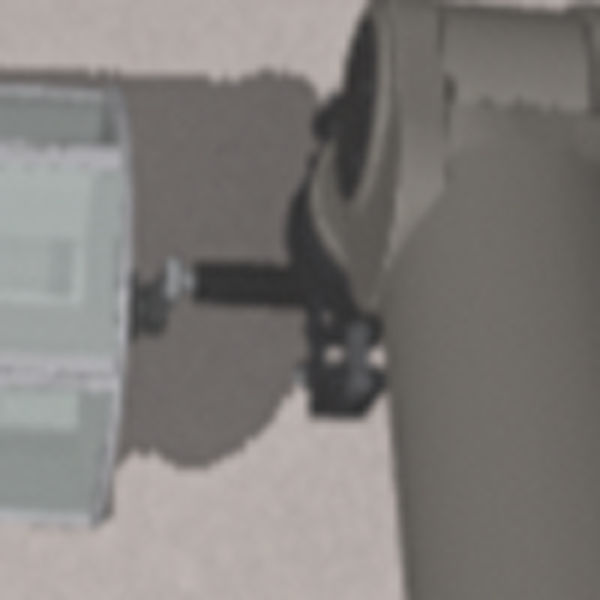

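Tab centre works out at y≈0.024 (drum y≈+45 mm), so the shutter is shut. The grip lies between the fingers (side crop about (275,340), fingers at 205 and 345), so I'll close.

{"op": "send_rows", "data": {"series": [[[-0.001,0,0.001],[0,0,0]],[[0,0,0],[0,0,0]],[[0,0,0],[0,0,0]],[[0,0,0],[0,0,0]],[[0,0,0],[0,0,0]],[[0,0,0],[0,0,0]],[[0,0,0],[0,0,0]],[[0,0,0],[0,0,0]]], "fingers": 255, "grip_force": 90}}

```text
clock: 18.77
tcp_pos: [0.5303, -0.2245, 0.2207]
orientation: [3.14, -0.1, 0.001]
contact_force: [-1.0, 0.1, 5.6]
grip_width: 0.0195
```

```bash
python3 -c "
from h import *
st()
f=grab_frame('top')
crop(f,280,140,100,100,6,'t12.png')
N=44
for k in range(N//4+1): pass
a=2*np.pi/N
for k in range(N):
    p,q=k*a,(k+1)*a
    print('[[%.4f, 0, %.4f], [0, 0, 0]]'%(.075*(np.sin(q)-np.sin(p)),-.075*(np.cos(q)-np.cos(p))),end=', ')
"
```

```text
t 18.77 tcp [ 0.5303 -0.2245  0.2207] F [-1.   0.1  5.6] w 0.0195 yaw -3.66 z [ 0.001 -0.    -1.   ] q [ 0.69  0.37 -0.5   1.78  0.2   1.04  0.05]
[[0.0107, 0, 0.0008], [0, 0, 0]], [[0.0105, 0, 0.0023], [0, 0, 0]], [[0.0100, 0, 0.0037], [0, 0, 0]], [[0.0094, 0, 0.0051], [0, 0, 0]], [[0.0086, 0, 0.0064], [0, 0, 0]], [[0.0076, 0, 0.0076], [0, 0, 0]], [[0.0064, 0, 0.0086], [0, 0, 0]], [[0.0051, 0, 0.0094], [0, 0, 0]], [[0.0037, 0, 0.0100], [0, 0, 0]], [[0.0023, 0, 0.0105], [0, 0, 0]], [[0.0008, 0, 0.0107], [0, 0, 0]], [[-0.0008, 0, 0.0107], [0, 0, 0]], [[-0.0023, 0, 0.0105], [0, 0, 0]], [[-0.0037, 0, 0.0100], [0, 0, 0]], [[-0.0051, 0, 0.0094], [0, 0, 0]], [[-0.0064, 0, 0.0086], [0, 0, 0]], [[-0.0076, 0, 0.0076], [0, 0, 0]], [[-0.0086, 0, 0.0064], [0, 0, 0]], [[-0.0094, 0, 0.0051], [0, 0, 0]], [[-0.0100, 0, 0.0037], [0, 0, 0]], [[-0.0105, 0, 0.0023], [0, 0, 0]], [[-0.0107, 0, 0.0008], [0, 0, 0]], [[-0.0107, 0, -0.0008], [0, 0, 0]], [[-0.0105, 0, -0.0023], [0, 0, 0]], [[-0.0100, 0, -0.0037], [0, 0, 0]], [[-0.0094, 0, -0.0051], [0, 0, 0]], [[-0.0086, 0, -0.0064], [0, 0, 0]], [[-0.0076, 0, -0.0076], [0, 0, 0]], [[-0.0064, 0, -0.0086], [0, 0, 0]], [[-0.0051, 0, -0.0094], [0, 0, 0]], [[-0.0037, 0, -0.0100], [0, 0, 0]], [[-0.0023, 0, -0.0105], [0, 0, 0]], [[-0.0008, 0, -0.0107], [0, 0, 0]], [[0.0008, 0, -0.0107], [0, 0, 0]], [[0.0023, 0, -0.0105], [0, 0, 0]], [[0.0037, 0, -0.0100], [0, 0, 0]], [[0.0051, 0, -0.0094], [0, 0, 0]], [[0.0064, 0, -0.0086], [0, 0, 0]], [[0.0076, 0, -0.0076], [0, 0, 0]], [[0.0086, 0, -0.0064], [0, 0, 0]], [[0.0094, 0, -0.0051], [0, 0, 0]], [[0.0100, 0, -0.0037], [0, 0, 0]], [[0.0105, 0, -0.0023], [0, 0, 0]], [[0.0107, 0, -0.0008], [0, 0, 0]],
```

View pics/t12.png

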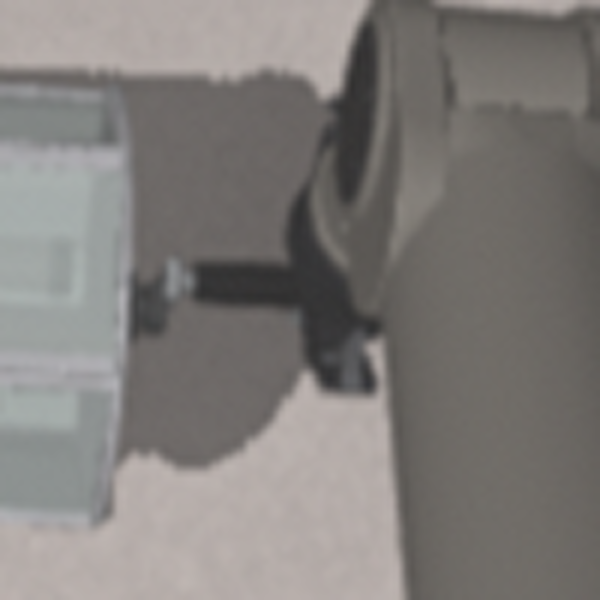

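The jaws closed on the grip at 19.5 mm and hold it. First quarter turn, towards +x.

{"op": "send_rows", "data": {"series": [[[0.0105,0,0.001],[0,0,0]],[[0.0105,0,0.0025],[0,0,0]],[[0.01,0,0.0035],[0,0,0]],[[0.0095,0,0.005],[0,0,0]],[[0.0085,0,0.0065],[0,0,0]],[[0.0075,0,0.0075],[0,0,0]]]}}

```text
clock: 19.58
tcp_pos: [0.5865, -0.2286, 0.195]
orientation: [3.139, -0.101, -0.0]
contact_force: [-4.4, 0.2, 9.9]
grip_width: 0.0195
```

```bash
cat >> h.py <<'E'
S0=np.array([.5303,-.2245,.2207])
def cr():
    o,M=st(); d=M.T@(o["tcp_pos"]-S0); x,z=d[0],.075-d[2]
    print("local x,y",(d[:2]*1e3).round(1),"up",round(z*1e3,1),"rad",round(np.hypot(x,z)*1e3,1),"ang",round(np.arctan2(x,z),3))
E
python3 -c "
from h import *
cr()"
```

```text
t 19.57 tcp [ 0.5865 -0.2286  0.195 ] F [-4.4  0.2  9.9] w 0.0195 yaw -3.68 z [-0.    -0.001 -1.   ] q [ 0.63  0.48 -0.48  1.68  0.25  1.04 -0.  ]
local x,y [56.4  0.4] up 49.3 rad 74.9 ang 0.852
```

Tracking is right on the circle (radius 74.9 mm, 0.85 rad), so I'll continue.

{"op": "send_rows", "data": {"series": [[[0.0065,0,0.0085],[0,0,0]],[[0.005,0,0.0095],[0,0,0]],[[0.0035,0,0.01],[0,0,0]],[[0.0025,0,0.0105],[0,0,0]],[[0.001,0,0.0105],[0,0,0]]]}}

```text
clock: 20.2
tcp_pos: [0.605, -0.2299, 0.1462]
orientation: [3.139, -0.101, 0.001]
contact_force: [-5.1, -1.1, 13.6]
grip_width: 0.0192
```

```bash
python3 -c "
from h import *
cr()
g=grab_frame('side');f=grab_frame('top')
crop(g,190,90,140,140,4,'s13.png');crop(f,215,120,170,120,4,'t13.png')
"
```

```text
t 20.2 tcp [ 0.605  -0.2299  0.1462] F [-5.1 -1.1 13.6] w 0.0192 yaw -3.68 z [ 0.    -0.001 -1.   ] q [ 0.6   0.56 -0.46  1.68  0.29  0.97 -0.03]
local x,y [74.9  0.5] up 0.5 rad 74.9 ang 1.564
```

View pics/s13.png

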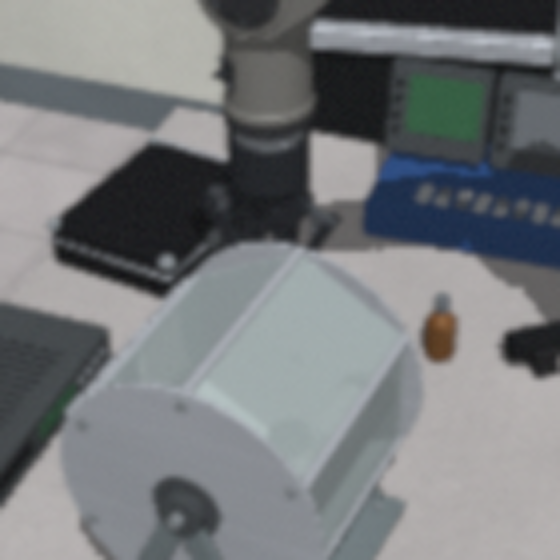

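View pics/t13.png

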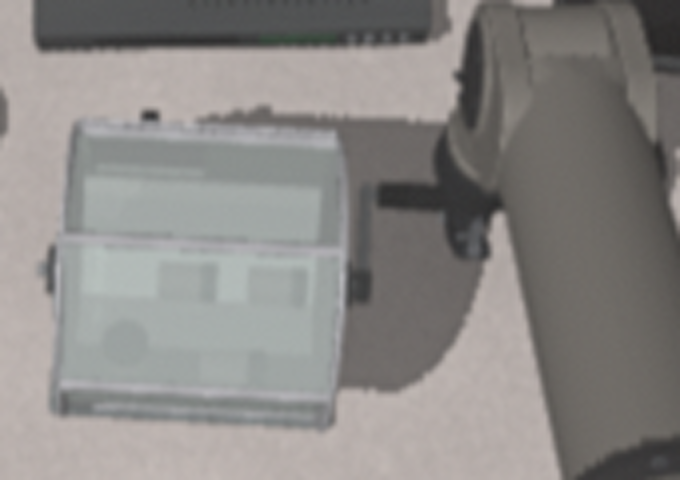

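The drum has turned a quarter: the tab is on the far side (top crop about (150,117)), the bar is level, and the lifting force is 13.6 N as expected. Going on over the top.

{"op": "send_rows", "data": {"series": [[[-0.001,0,0.0105],[0,0,0]],[[-0.0025,0,0.0105],[0,0,0]],[[-0.0035,0,0.01],[0,0,0]],[[-0.005,0,0.0095],[0,0,0]],[[-0.0065,0,0.0085],[0,0,0]],[[-0.0075,0,0.0075],[0,0,0]],[[-0.0085,0,0.0065],[0,0,0]],[[-0.0095,0,0.005],[0,0,0]]]}}

```text
clock: 21.3
tcp_pos: [0.5638, -0.227, 0.0786]
orientation: [3.139, -0.1, 0.01]
contact_force: [4.7, -2.3, 5.0]
grip_width: 0.0196
```

```bash
python3 -c "
from h import *
cr()
"
```

```text
t 21.3 tcp [ 0.5638 -0.227   0.0786] F [ 4.7 -2.3  5. ] w 0.0196 yaw -3.66 z [ 0.007 -0.001 -1.   ] q [ 0.61  0.58 -0.44  1.82  0.33  0.8  -0.06]
local x,y [32.7  0.2] up -67.3 rad 74.8 ang 2.69
```

{"op": "send_rows", "data": {"series": [[[-0.01,0,0.0035],[0,0,0]],[[-0.0105,0,0.0025],[0,0,0]],[[-0.0105,0,0.001],[0,0,0]],[[-0.0105,0,-0.001],[0,0,0]],[[-0.0105,0,-0.0025],[0,0,0]],[[-0.01,0,-0.0035],[0,0,0]],[[-0.0095,0,-0.005],[0,0,0]]]}}

```text
clock: 22.18
tcp_pos: [0.489, -0.2216, 0.083]
orientation: [3.14, -0.1, 0.0]
contact_force: [0.9, 1.0, 9.5]
grip_width: 0.0194
```

```bash
python3 -c "
from h import *
cr()
g=grab_frame('side')
crop(g,190,90,140,140,4,'s14.png')
"
```

```text
t 22.18 tcp [ 0.489  -0.2216  0.083 ] F [0.9 1.  9.5] w 0.0194 yaw -3.65 z [ 0. -0. -1.] q [ 0.68  0.49 -0.46  1.98  0.32  0.74 -0.04]
local x,y [-41.4  -0.3] up -62.7 rad 75.2 ang -2.558
```

View pics/s14.png

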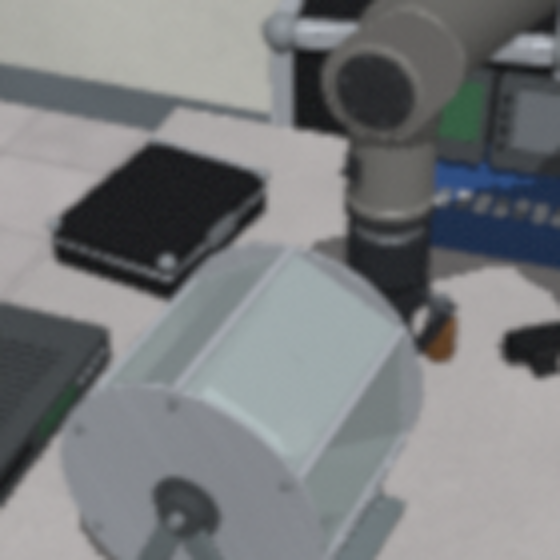

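The drum turns with the crank and the radius holds at 75.2 mm past the top. I'll finish the first turn.

{"op": "send_rows", "data": {"series": [[[-0.0085,0,-0.0065],[0,0,0]],[[-0.0075,0,-0.0075],[0,0,0]],[[-0.0065,0,-0.0085],[0,0,0]],[[-0.005,0,-0.0095],[0,0,0]],[[-0.0035,0,-0.01],[0,0,0]],[[-0.0025,0,-0.0105],[0,0,0]],[[-0.001,0,-0.0105],[0,0,0]],[[0.001,0,-0.0105],[0,0,0]],[[0.0025,0,-0.0105],[0,0,0]],[[0.0035,0,-0.01],[0,0,0]],[[0.005,0,-0.0095],[0,0,0]],[[0.0065,0,-0.0085],[0,0,0]],[[0.0075,0,-0.0075],[0,0,0]],[[0.0085,0,-0.0065],[0,0,0]],[[0.0095,0,-0.005],[0,0,0]],[[0.01,0,-0.0035],[0,0,0]],[[0.0105,0,-0.0025],[0,0,0]],[[0.0105,0,-0.001],[0,0,0]]]}}

```text
clock: 24.48
tcp_pos: [0.5295, -0.2245, 0.2206]
orientation: [3.14, -0.1, -0.003]
contact_force: [-2.5, -0.0, 4.8]
grip_width: 0.0196
```

```bash
python3 -c "
from h import *
cr()
g=grab_frame('side');f=grab_frame('top')
crop(g,190,90,140,140,4,'s15.png');crop(f,215,120,170,120,4,'t15.png')
"
```

```text
t 24.48 tcp [ 0.5295 -0.2245  0.2206] F [-2.5 -0.   4.8] w 0.0196 yaw -3.66 z [-0.002 -0.    -1.   ] q [ 0.7   0.37 -0.52  1.78  0.21  1.04  0.04]
local x,y [-0.8  0. ] up 74.9 rad 74.9 ang -0.011
```

View pics/s15.png

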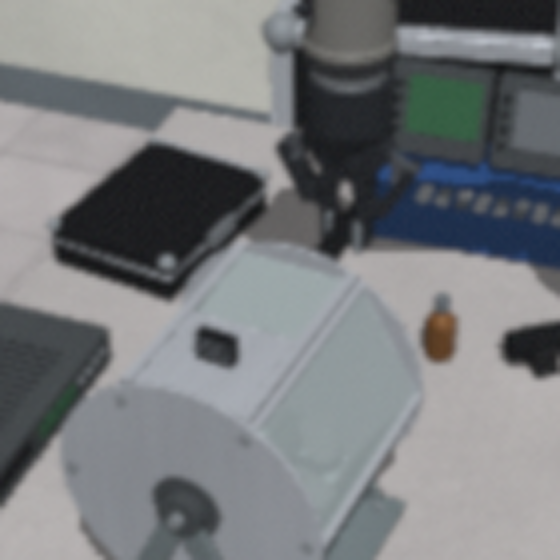

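View pics/t15.png

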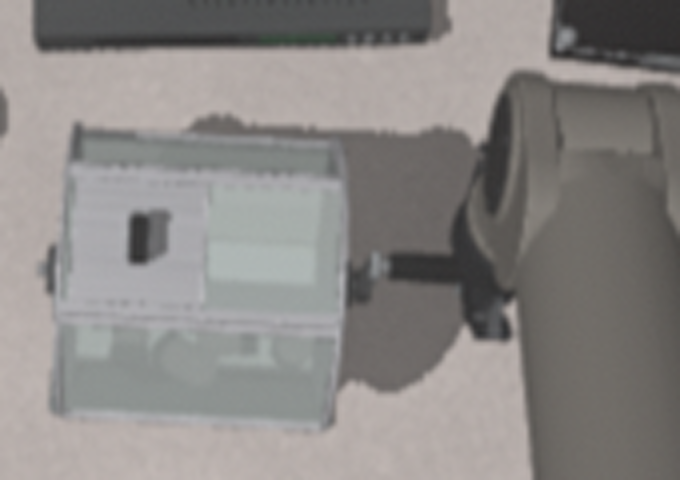

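One full turn is done, with the shutter uppermost and still shut (top crop tab about (145,237)). Second turn, same path.

{"op": "send_rows", "data": {"series": [[[0.0105,0,0.001],[0,0,0]],[[0.0105,0,0.0025],[0,0,0]],[[0.01,0,0.0035],[0,0,0]],[[0.0095,0,0.005],[0,0,0]],[[0.0085,0,0.0065],[0,0,0]],[[0.0075,0,0.0075],[0,0,0]],[[0.0065,0,0.0085],[0,0,0]],[[0.005,0,0.0095],[0,0,0]],[[0.0035,0,0.01],[0,0,0]],[[0.0025,0,0.0105],[0,0,0]],[[0.001,0,0.0105],[0,0,0]],[[-0.001,0,0.0105],[0,0,0]],[[-0.0025,0,0.0105],[0,0,0]],[[-0.0035,0,0.01],[0,0,0]],[[-0.005,0,0.0095],[0,0,0]],[[-0.0065,0,0.0085],[0,0,0]],[[-0.0075,0,0.0075],[0,0,0]],[[-0.0085,0,0.0065],[0,0,0]],[[-0.0095,0,0.005],[0,0,0]],[[-0.01,0,0.0035],[0,0,0]]]}}

```text
clock: 27.08
tcp_pos: [0.5517, -0.2261, 0.0739]
orientation: [3.14, -0.1, 0.004]
contact_force: [4.4, -0.4, 3.2]
grip_width: 0.0196
```

```bash
python3 -c "
from h import *
cr()
"
```

```text
t 27.07 tcp [ 0.5517 -0.2261  0.0739] F [ 4.4 -0.4  3.2] w 0.0196 yaw -3.66 z [ 0.002 -0.    -1.   ] q [ 0.63  0.58 -0.46  1.85  0.35  0.79 -0.07]
local x,y [21.1  0.2] up -71.9 rad 74.9 ang 2.856
```

{"op": "send_rows", "data": {"series": [[[-0.0105,0,0.0025],[0,0,0]],[[-0.0105,0,0.001],[0,0,0]],[[-0.0105,0,-0.001],[0,0,0]],[[-0.0105,0,-0.0025],[0,0,0]],[[-0.01,0,-0.0035],[0,0,0]],[[-0.0095,0,-0.005],[0,0,0]],[[-0.0085,0,-0.0065],[0,0,0]],[[-0.0075,0,-0.0075],[0,0,0]],[[-0.0065,0,-0.0085],[0,0,0]],[[-0.005,0,-0.0095],[0,0,0]],[[-0.0035,0,-0.01],[0,0,0]],[[-0.0025,0,-0.0105],[0,0,0]],[[-0.001,0,-0.0105],[0,0,0]],[[0.001,0,-0.0105],[0,0,0]],[[0.0025,0,-0.0105],[0,0,0]],[[0.0035,0,-0.01],[0,0,0]],[[0.005,0,-0.0095],[0,0,0]],[[0.0065,0,-0.0085],[0,0,0]],[[0.0075,0,-0.0075],[0,0,0]],[[0.0085,0,-0.0065],[0,0,0]]]}}

```text
clock: 29.58
tcp_pos: [0.4892, -0.2216, 0.2085]
orientation: [-3.14, 0.1, 0.002]
contact_force: [2.4, 0.2, 1.2]
grip_width: 0.0195
```

```bash
python3 -c "
from h import *
cr()
"
```

```text
t 29.57 tcp [ 0.4892 -0.2216  0.2085] F [2.4 0.2 1.2] w 0.0195 yaw -3.65 z [-0.001  0.    -1.   ] q [ 0.76  0.33 -0.54  1.88  0.2   0.99  0.06]
local x,y [-41.2  -0.3] up 62.7 rad 75.1 ang -0.582
```

{"op": "send_rows", "data": {"series": [[[0.0095,0,-0.005],[0,0,0]],[[0.01,0,-0.0035],[0,0,0]],[[0.0105,0,-0.0025],[0,0,0]],[[0.0105,0,-0.001],[0,0,0]],[[0,0,0],[0,0,0]],[[0,0,0],[0,0,0]],[[0,0,0],[0,0,0]],[[0,0,0],[0,0,0]]]}}

```text
clock: 30.58
tcp_pos: [0.5297, -0.2245, 0.2206]
orientation: [3.14, -0.1, -0.001]
contact_force: [1.2, 0.4, 7.7]
grip_width: 0.0194
```

```bash
python3 -c "
from h import *
cr()
"
```

```text
t 30.57 tcp [ 0.5297 -0.2245  0.2206] F [1.2 0.4 7.7] w 0.0194 yaw -3.66 z [-0.001 -0.    -1.   ] q [ 0.72  0.38 -0.54  1.78  0.22  1.04  0.03]
local x,y [-0.6  0.1] up 74.9 rad 74.9 ang -0.009
```

{"op": "send_rows", "data": {"series": [[[0,0,0],[0,0,0]],[[0,0,0],[0,0,0]],[[0,0,0],[0,0,0]],[[0,0,0],[0,0,0]],[[0,0,0],[0,0,0]],[[0,0,0],[0,0,0]],[[0,0,0],[0,0,0]],[[0,0,-0.02],[0,0,0]],[[0,0,-0.03],[0,0,0]],[[0,0,-0.04],[0,0,0]],[[0,0,-0.04],[0,0,0]],[[0,0,-0.04],[0,0,0]],[[0,0.04,0],[0,0,0]],[[0,0.04,0],[0,0,0]],[[0,0,0],[0,0,0]],[[0,0,0],[0,0,0]],[[0,0,0],[0,0,0]],[[0,0,0],[0,0,0]]], "fingers": 0}}

```text
clock: 32.83
tcp_pos: [0.5252, -0.3032, 0.3905]
orientation: [3.14, -0.098, 0.0]
contact_force: [0.0, -0.1, -0.7]
grip_width: 0.0855
```

```bash
python3 -c "
from h import *
st()
g=grab_frame('side');f=grab_frame('top')
crop(g,190,90,140,140,4,'s16.png');crop(f,215,120,170,120,4,'t16.png')
cv2.imwrite('pics/top16.png',f['frame'][:,:,::-1]);cv2.imwrite('pics/side16.png',g['frame'][:,:,::-1])
h=cv2.cvtColor(f['frame'],cv2.COLOR_RGB2HSV)[...,2]
print(h[174:188,244:262])
"
```

```text
t 32.83 tcp [ 0.5252 -0.3032  0.3905] F [ 0.  -0.1 -0.7] w 0.0855 yaw -3.56 z [ 0. -0. -1.] q [ 0.81  0.3  -0.52  1.48  0.15  1.4   0.23]
[[174 175 169 145 127 125 125 129 134 118 111 109 121 157 171 171 169 169]
 [173 176 167 117  78  70  72  80 100 107 108 105 113 145 169 174 173 173]
 [172 175 165 105  58  54  54  61  90 104 108 104 116 149 170 174 173 174]
 [171 173 165 105  59  55  56  63  87 105 107 105 118 159 173 172 172 172]
 [172 174 164 106  60  57  58  65  93 105 106 104 120 162 172 171 171 170]
 [173 175 161 101  59  57  57  66  97 108 107 105 121 162 173 172 172 171]
 [173 174 156  97  59  57  56  69 100 109 108 105 120 163 173 173 172 171]
 [173 174 156  97  58  57  57  70 103 110 108 105 120 162 172 172 172 171]
 [172 172 153  95  58  58  58  71 100 108 107 104 119 161 173 172 171 170]
 [174 171 144  87  59  58  59  71  97 107 107 106 126 163 172 171 171 170]
 [174 169 134  80  56  58  58  71  98 104 107 120 148 169 174 172 173 172]
 [172 168 138  84  55  51  56  75 108 114 122 146 167 173 172 172 171 173]
 [170 170 152 114  84  79  84 107 139 147 151 164 170 170 170 170 169 168]
 [171 172 168 152 143 142 144 151 165 169 168 170 170 169 168 168 167 167]]
```

View pics/s16.png

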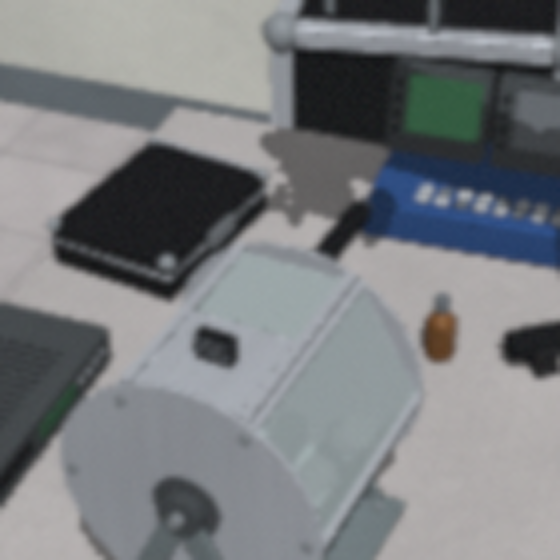

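View pics/t16.png

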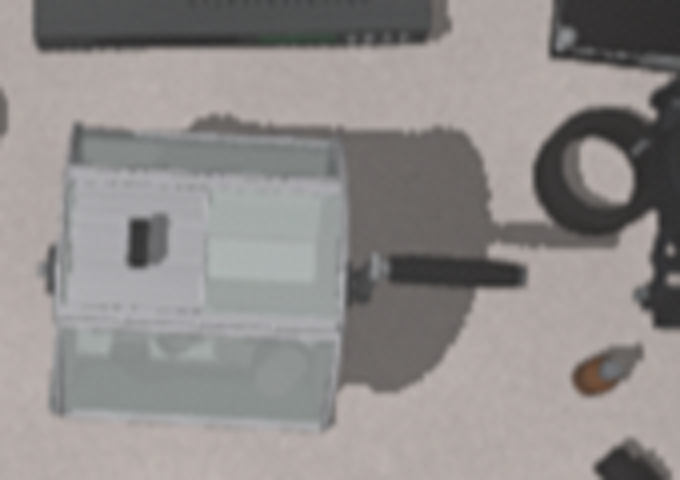

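View pics/top16.png

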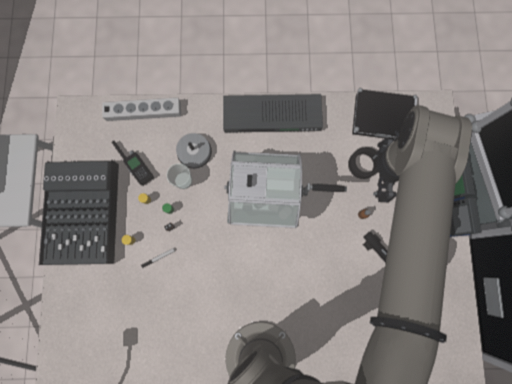

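View pics/side16.png

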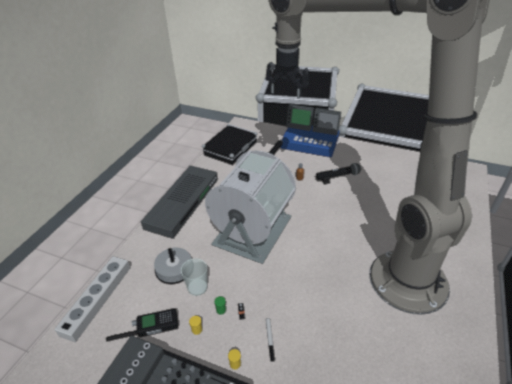

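The drum rests with the shutter uppermost. The tab covers the same pixels as before cranking (columns 247–251, rows within about half a pixel), and the bystanders are in their starting places in both views. The arm is clear, so I'm handing in.

```bash
python3 -c "
from bench import r
print(r.hand_in())"
```

```text
the job is handed in; nothing more can be done
None
```

I dropped the tube into the drum, slid the shutter shut against its end stop, and cranked two full turns towards +x, about 5.5 s per turn with brief stops to check. The crank stayed pinched throughout. I then let go at the top, raised the arm clear and handed in at about 33 s. No verdict is reported.

- **Shutter:** the force rose to 11 N with no further travel. The camera put the tab at about +45 mm, against 46 mm when shut, and it was at the same pixel columns after the turns.
- **Cranking:** the measured grip path stayed on a 75 mm circle within about 0.3 mm. It ended within 0.01 rad of the start angle.
- **After release:** the pictures show the drum at rest with its shutter uppermost. All bystanders look unmoved in both views, and the tool force was near zero.
- **Less certain:** I saw the tube's lower end enter the opening and the tube gone after release, but did not pick it out individually among the tubes inside. The jaws read 19.5 mm on the 22 mm grip, but it never slipped.

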